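# Close a sample carrier with its quarter-turn port plug

### The arm

A 7-joint arm with a two-finger parallel gripper is mounted at the origin on the work surface. World frame = base frame: x ahead of the robot, y to its left, z up, the work surface at z = 0. Lengths are in m, angles in rad, forces in N, time in s.
With the tool pointing down it reaches from about 0.4 to 0.85 m from the base axis. Payload 10.4 kg.
Tool frame: the origin (TCP) lies at the very end of the fingers, on their centre line; the grasp point (between the pads) lies 19 mm behind it; z points along the fingers, y is the line along which they close (so a half turn about z gives the same grasp; the last joint's range is limited). The gripper opens to 87 mm and grips with 3 to 60 N. Pads are 19 mm wide; open, the fingers measure 117 mm over their backs; the gripper's body (75 mm by 190 mm) begins 51 mm behind the grasp point.
Start: joints at [-1.285, 0.332, -0.065, 1.46, 0.022, 1.35, -0.088], TCP at [0.19, 0.595, 0.223] pointing down, gripper open.
Joint ranges: [-2.6, 2.6], [-0.5, 2.12], [-1.47, 1.34], [0.16, 2.42], [-1.27, 4.41], [0.06, 2.06], [-2.6, 2.6]. Speed limits (rad/s): [2.22, 2.22, 2.79, 2.79, 3.14, 3.14, 3.14].

### API

Orientations are given as a unit quaternion [x, y, z, w].
In Python, from bench import r gives the robot as it stands.
- The arm moves only by the shell command python3 -m crank 'ROWS' [FORCE]. ROWS is JSON, a list that holds one entry, the list of rows, each a list of 5 numbers: the shift along the tool's x, y, z in mm, then the turn about the tool's z in degrees, then the opening, from -1 (shut) to 1 (fully open). A call has 1 to 20 rows; each row is the pose to reach, as a shift and turn from the pose commanded when the call began, along the tool's axes at that moment; what a row does not reach only later rows make up. A row lasts 1/10 s, in which the tool goes at most 50 mm and 8.59 degrees, less where a joint would pass 70% of its speed; a pose out of reach is approached as far as the arm can. A call with a gripper value outside its range is refused whole. The fingers move at their own pace and stop on an object; FORCE is the grip in N (left out, the last holds). Time passes only in rows, so rows that repeat a pose let the fingers close. It gives the time, the measured TCP pose, the force, the opening and the grip force at its end, in the units of the state.
- r.read_state(): the state, without advancing time (a new reading comes with each control period).
- r.camera(name): name is "scene" or "top" or "wrist"; returns a dict with "image" (400x640x3 uint8, red, green, blue), "vfov" (degrees; the focal length in pixels is half the picture's height over the tangent of half this angle, whatever the lens; pixels are square), "cx", "cy" (the principal point, pixels), "eye" and "attitude" of the camera in the world. Camera axes: x right, y down, z forward; pixel columns grow to the right and rows downward; lengths in m; the calibration is good to about 2 mm. A picture is of the moment at which its call begins. There is no depth.
- r.close_job(): hands the job in; it is judged then, once.
The state is a dict: "time": time; "joint_positions": joint angles; "joint_vel": joint speeds; "joint_torque": joint torques, N m; "ee_pos": TCP position; "eef_rot": TCP orientation; "ft_force": force on the tool from outside, world axes, zero at the start; "torque": the same for the moment, N m; "width": finger opening in m; "grip_force": force on a finger pad.
Only numpy, scipy, OpenCV 4.12 (cv2) and the standard library are available. Lean on these libraries where they do the work, as an engineer would, in place of code of your own. Each camera call takes 0.05 s, during which the arm holds its last target. There are 200 camera calls.

### The job

Close the port of the white sample carrier: take the blue plug from its grey stand, pass its steel T-head through the slot in the carrier's lid, press it down on the sprung orange seal and turn it a quarter turn clockwise (seen from above) to its stop, so that it stays locked with the seal squeezed when you let go. Feel for the slot gently and never press on the lid or seal with more than about 4 kg of force (40 N); leave the tube rack, bottle and pot where they stand.

Things in the scene. Friction and masses are not known exactly. Their poses are not given: they have to be found in the camera images.
- carrier: white box with a blue band, 220 (x) x 160 (y) x 104 high, fixed; origin at the centre of its underside, z up. A grey metal lid (6 thick, top face 100 above the origin, 4 below the rim) is clamped inside it and does not move up or down. The lid is NOT exactly centred: with its slot and seal it lies up to 6 off centre along carrier x and up to 6 along y, unreported; its yaw is the carrier's
- port_nominal (a point): point on the carrier's vertical centre line at the height of the lid's top face; axes as the carrier's. The slot goes right through the lid: 29 long (carrier x) x 11 wide (y), edges chamfered by 1. Its true centre is at this height but up to 6 away in carrier x and up to 6 in y: look or feel for it
- under_lid (a point): point on the carrier's centre line at the lid's underside, 6 below its top face. Free space for the T-head below, 24 deep. Two hidden stop pins under the lid let the T-head turn only clockwise (seen from above) from the slot's direction and stop it at 90 degrees, give or take 5
- seal (a joint): the orange seal ring round the slot (47 inner, 60 outer diameter), on a spring: metres pressed down into the lid, 0 = up (its top 6 above the lid), 0.006 = flush with the lid. The spring pushes up with about 5 N at 0, 11 N at 0.004, 14 N at 0.006
- plug: blue plug, 140 to 280 g: round flange 62 diameter, 8 thick, with an upright fin on top; below it a steel shank 8 diameter with a T-head. Origin: centre of the flange's underside, x along fin and T-head (same after half a turn), z up. The head clears the lid's underside to turn only with the seal pressed 3.5 or more; locked, it keeps the seal squeezed by about 3.5
- plug_grip (a point): centre of the grip on the plug's fin, 31 above the plug's origin; the fin is 36 (plug x) x 12 (y), from 8 to 44 above the origin, to be gripped across its 12; axes as the plug's
- plug_head (a point): lowest point of the plug's T-head, 15.5 below the plug's origin; the head is 26 long (plug x) x 8 wide (y), 7 high with a rounded foot, its upper face 8.5 below the flange; axes as the plug's. Because of the rounded foot, the nearer it is to the slot when lowered, the deeper it dips before the lid stops it (0 to 4 mm)
- stand: grey block 85 x 85 x 50 high, fixed, with a round hole of 34 diameter, 35 deep, in its top in which the plug hangs at the start, the flange resting on the top face; origin at the centre of its underside
- tube_rack: white rack 75 (x) x 150 (y) with eight capped tubes, 89 high; bystander, origin at the centre of its underside
- reagent: amber bottle, 64 diameter, 120 high; bystander, origin at the centre of its underside
- pot: white specimen pot with yellow lid, 60 diameter, 70 high; bystander, origin at the centre of its underside
There are look-alikes about, which are no part of the job. There is more than one size of the plug; the job needs the smaller.

How it is judged:
On the way, in this order (a step that is already met when the one before it is completed fails the run):
1. the T-head has been passed through the slot, still lined up with it (z of plug in the frame of port_nominal between -0.002 and 0.008 m and horizontal distance between plug and port_nominal below 0.012 m and angle between the x axis of plug and the x axis of carrier, either way round below 0.35 rad), for 0.1 s.
2. the plug has been turned a quarter turn with the seal pressed (angle between the x axis of plug and the x axis of carrier, either way round above 1.3 rad and value of joint seal above 0.0025 m and horizontal distance between plug and port_nominal below 0.012 m), for 0.1 s.
At the end, for the whole second after the job is handed in: The released plug rests upright (within 7 degrees) in the port (within 12 mm of the carrier's centre line, flange under 5 mm above the lid), its T-head turned to within 15 degrees of square to the slot, and by itself keeps the seal squeezed by more than 2.5 mm (all of step 2 and z of plug in the frame of port_nominal below 0.005 m and angle between plug's own z axis and vertical below 0.12 rad and linear speed of plug below 0.01 m/s and contact force between the fingers and plug below 0.1 N); the robot touches nothing.
It fails at once if the plug presses on the carrier, its lid or its seal with more than 40 N (contact force between plug and carrier above 40 N).
It fails at once if the robot itself presses on the carrier, lid or seal with more than 40 N (contact force between the arm and carrier above 40 N).
It fails at once if the tube rack is moved by more than 20 mm (distance of tube_rack from where it was at the start of the episode above 0.02 m).
It fails at once if the bottle is moved by more than 20 mm (distance of reagent from where it was at the start of the episode above 0.02 m).
It fails at once if the pot is moved by more than 20 mm (distance of pot from where it was at the start of the episode above 0.02 m).
It also fails if it takes over 61 s, if anything falls off the work surface, if the arm or the gripper's body presses on something with over 40 N, if the wrist force passes 120 N, or if a joint passes its speed limit or range.

## Working session

There is one attempt and no reset: what is moved stays moved. The work goes in short steps, Python scripts to look and compute and a shell command to move; the robot and the scene stay as the last step left them, time stands still between calls to the robot, and variables do not carry over. Pictures are saved under pics/ and viewed, at most 10 in all, crops included, and the job is handed in when it is done.

```bash
ls; mkdir -p pics
cat > h.py <<'E'
import numpy as np,cv2
from scipy.spatial.transform import Rotation as R
from bench import r
def shot(n,f):
    c=r.camera(n); cv2.imwrite(f'pics/{f}.png',c['image'][:,:,::-1]); np.save(f'pics/{f}.npy',np.array([c],dtype=object),allow_pickle=True); return c
def load(f): return np.load(f'pics/{f}.npy',allow_pickle=True)[0]
def rot(a):
    a=np.array(a,float)
    return R.from_quat(a).as_matrix() if a.size==4 else a.reshape(3,3)
def ray(c,u,v):
    f=200/np.tan(np.radians(c['vfov'])/2)
    d=rot(c['attitude'])@np.array([(u-c['cx'])/f,(v-c['cy'])/f,1]); return np.array(c['eye']),d
def onz(c,u,v,z):
    e,d=ray(c,u,v); return e+d*(z-e[2])/d[2]
def proj(c,p):
    f=200/np.tan(np.radians(c['vfov'])/2)
    q=rot(c['attitude']).T@(np.array(p)-c['eye']); return c['cx']+f*q[0]/q[2],c['cy']+f*q[1]/q[2]
E
python3 - <<'E'
from h import *
for n in ('scene','top','wrist'):
    c=shot(n,n+'0'); print(n,{k:v for k,v in c.items() if k!='image'})
print(r.read_state())
a=[load(n+'0')['image'][:,:,::-1] for n in('top','scene')]
cv2.imwrite('pics/both.png',cv2.resize(np.vstack(a),(480,600)))
E
```

```text
pics
scene {'vfov': 56.199931515653866, 'cx': 320.407274329191, 'cy': 206.23147599412061, 'eye': array([1.19059463, 0.35434299, 0.77816447]), 'attitude': array([ 0.51381083,  0.78448363, -0.28997171, -0.19105046])}
top {'vfov': 43.07685005374929, 'cx': 333.00765199964883, 'cy': 200.9565306743722, 'eye': array([0.5348317 , 0.09288042, 1.36574593]), 'attitude': array([ 0.70954952, -0.70368859,  0.01621456, -0.03315009])}
wrist {'vfov': 65.76224393893239, 'cx': 320.66406984764166, 'cy': 199.29359446412846, 'eye': array([0.10965738, 0.6201793 , 0.38299717]), 'attitude': array([0.79771134, 0.58344953, 0.08915456, 0.12367184])}
{'time': 0.15, 'joint_positions': array([-1.28459773,  0.3327519 , -0.06473012,  1.46073743,  0.02159606,
        1.34990242, -0.08850892]), 'joint_vel': array([-1.88196518e-03,  8.27261737e-05,  5.61039346e-04, -3.50121217e-03,
       -5.63636613e-04, -6.52602963e-05, -9.00825076e-04]), 'joint_torque': array([ 7.30416396e-04, -6.23627830e+01,  2.46605964e-02, -3.90143394e+01,
       -6.13730843e-02,  3.72306921e-02,  1.07899882e-04]), 'ee_pos': array([0.18983934, 0.59516466, 0.22192628]), 'eef_rot': array([ 1.53769073e-01,  9.88106658e-01, -5.47679587e-04, -6.84927479e-05]), 'ft_force': array([ 0.62031374, -0.01859533,  0.222654  ]), 'torque': array([-0.01516794, -0.01424171, -0.01298592]), 'grip_force': 0.0, 'width': 0.08684779619208902}
```

View pics/top0.png

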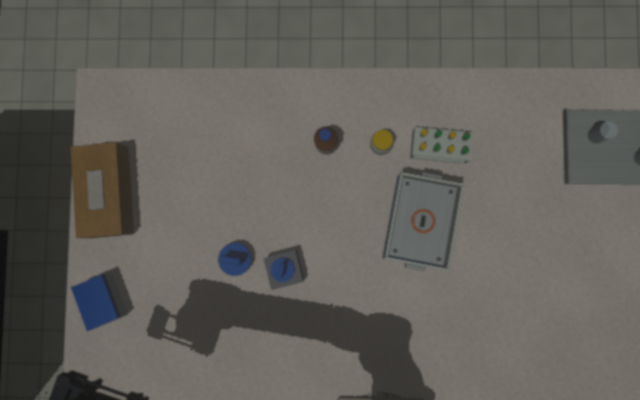

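View pics/scene0.png

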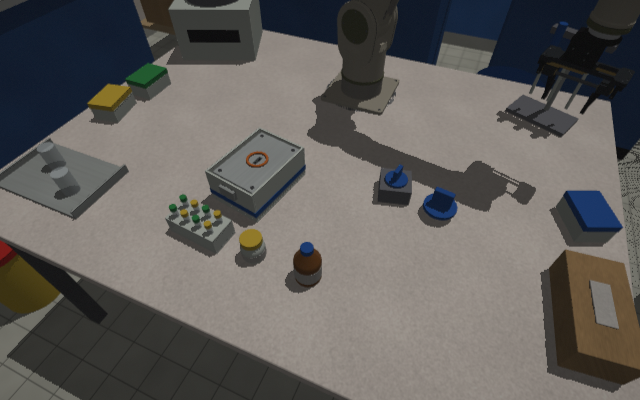

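Top view: plug candidates are the large plug lying on the table at (235,258) and the smaller one on the grey stand at (283,268). The one on the stand fits, being smaller and hanging in a grey block. The carrier's seal and slot are at (423,221). I'll confirm in an enlarged crop and measure at the same time.

Run:
```python
from h import *
c=load('top0'); s=load('scene0'); im=c['image']
a=cv2.resize(im[230:300,205:315],None,fx=5,fy=5,interpolation=cv2.INTER_CUBIC)
b=cv2.resize(im[165:275,375:475],(318,350),interpolation=cv2.INTER_CUBIC)
d=cv2.resize(s['image'][155:225,365:475],(360,229),interpolation=cv2.INTER_CUBIC)
e=cv2.resize(s['image'][125:220,200:310],(360,229),interpolation=cv2.INTER_CUBIC)
o=np.zeros((580,800,3),np.uint8); o[:350,:550]=a;o[:350,550:800]=b[:,:250];o[350:579,:360]=d;o[350:579,400:760]=e
cv2.imwrite('pics/crop.png',np.clip(o[:,:,::-1]*1.5,0,255).astype(np.uint8))
hsv=cv2.cvtColor(im,cv2.COLOR_RGB2HSV)
def comps(m,amin,z):
    n,l,st,ce=cv2.connectedComponentsWithStats(m.astype(np.uint8))
    for i in range(1,n):
        if st[i,4]>amin:
            pts=np.argwhere(l==i)[:,::-1].astype(np.int32); print(ce[i],st[i],onz(c,*ce[i],z).round(4), cv2.minAreaRect(pts))
H,S,V=cv2.split(hsv)
print('blue');comps((H>100)&(H<130)&(S>130)&(V>40),100,.054)
print('orange');comps((H<14)&(S>120)&(V>80),30,.106)
roi=np.zeros_like(V);roi[205:237,408:440]=1
print('slot');comps((V<60)&(roi>0),8,.1)
cv2.imwrite
```

```text
blue
[233.25701944 260.8574514 ] [220 244  30  30 463] [0.4692 0.3814 0.054 ] ((234.17691040039062, 259.1846008300781), (29.024124145507812, 28.90009117126465), 60.2551155090332)
[281.21268657 270.4738806 ] [272 259  21  22 268] [0.4459 0.2566 0.054 ] ((281.7054748535156, 269.9520568847656), (20.95036506652832, 20.0140380859375), 20.556045532226562)
[ 94.29166667 302.27966102] [  73  276   44   53 1416] [0.359  0.7404 0.054 ] ((94.19178771972656, 302.1781005859375), (45.64604949951172, 31.835193634033203), 69.44395446777344)
orange
slot
[422.51851852 220.81481481] [421 216   4  10  27] [ 0.5754 -0.0995  0.1   ] ((422.5769348144531, 220.61538696289062), (2.5495097637176514, 9.21745777130127), 11.309932708740234)
```

View pics/crop.png

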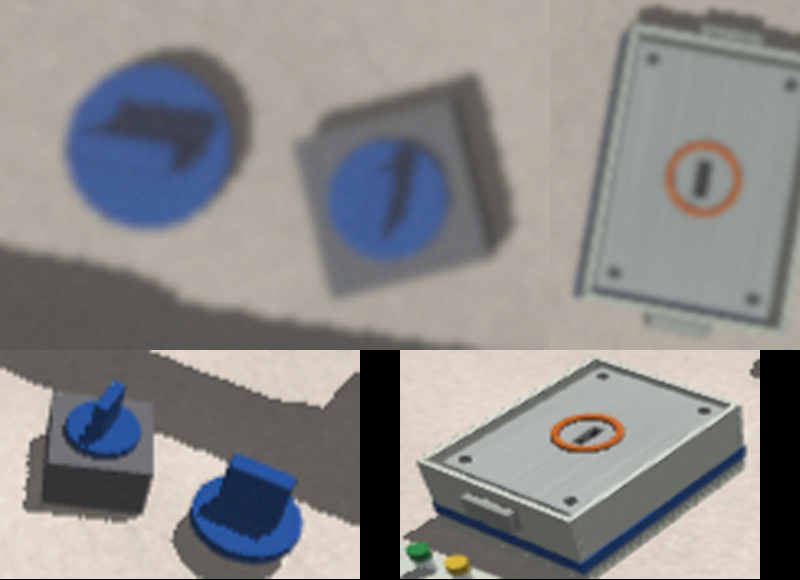

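The crop confirms it: the stand plug (flange centre about (282.6,269.6), Ø≈24 px) is clearly smaller than the loose one (Ø≈33 px). I'm moving over the stand and looking from near.

```bash
python3 -m crank '[[[-29,-20,0,0,1],[-58,-41,0,0,1],[-87,-61,0,-1,1],[-116,-82,0,-2,1],[-145,-102,0,-3,1],[-174,-123,0,-4,1],[-203,-143,0,-5,1],[-232,-163,0,-6,1],[-261,-184,0,-7,1],[-290,-204,0,-8,1],[-319,-225,0,-8,1],[-348,-245,0,-8,1],[-348,-245,0,-8,1],[-348,-245,0,-8,1]]]'
python3 - <<'E'
from h import *
c=shot('wrist','w1'); s=r.read_state(); print(s['ee_pos'],s['eef_rot'],s['ft_force'],c['eye'],rot(c['attitude'])[:,2]); print(proj(c,[.447,.256,.094]),proj(c,s['ee_pos']))
E
```

```text
time: 1.55
ee_pos: [0.4471, 0.2558, 0.2224]
eef_rot: [0.085, 0.996, 0.0, -0.0]
ft_force: [0.0, 1.5, 0.1]
width: 0.087
grip_force: 0.0
[0.44655756 0.25678678 0.22234136] [ 8.43399061e-02  9.96437004e-01  5.87062490e-05 -2.72252200e-04] [-0.95881802 -0.26844453 -0.42816055] [0.36422663 0.26952703 0.38357388] [ 0.29634771 -0.05164325 -0.95368287]
(np.float64(321.5896568503104), np.float64(191.98145126839262)) (np.float64(323.271995759149), np.float64(252.8235181952104))
```

View pics/w1.png

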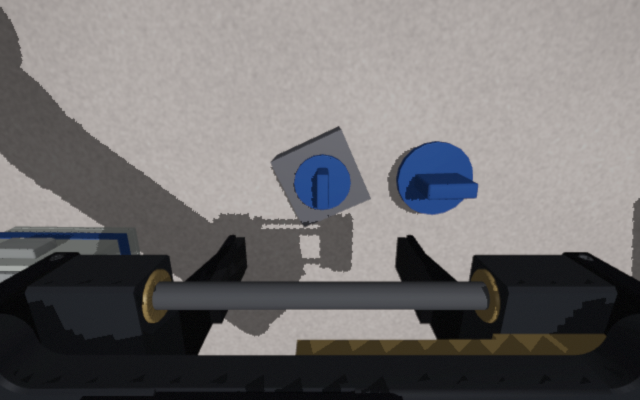

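The wrist view shows the stand plug's flange at about (322,182), with the fin near vertical in the image at (322,188). The large plug is at (436,180). Next I'm measuring the fin.

```bash
cat >> h.py <<'E'
def tooldelta(p,st=None):
    st=st or r.read_state(); return rot(st['eef_rot']).T@(np.array(p)-st['ee_pos'])*1000
E
python3 - <<'E'
from h import *
c=load('w1'); im=c['image']; hsv=cv2.cvtColor(im,cv2.COLOR_RGB2HSV); H,S,V=cv2.split(hsv)
roi=np.zeros(V.shape,bool); roi[145:220,285:360]=1
m=((H>100)&(H<130)&(S>130)&roi).astype(np.uint8)
ct=max(cv2.findContours(m,0,2)[0],key=cv2.contourArea); el=cv2.fitEllipse(ct); print(el,onz(c,*el[0],.056))
g=V[150:215:4,300:345:2]; print(g)
cs=rot(c['attitude']);
st=r.read_state(); print(rot(st['eef_rot'])[:,:2])
E
```

```text
((321.8752136230469, 181.886962890625), (53.9151496887207, 55.03527069091797), 81.90347290039062) [0.44661743 0.25646295 0.056     ]
[[109 110 110 110 110 110 111 111 111 110 111 111 111 111 111 111 110 110
  111 110 111 110 111]
 [110 109 109 110 109 109 109 106 104 105  93 104 105 104 107 108 109 110
  111 111 111 111 111]
 [110 109 109 105  99 124 138 140 141 141 141 141 141 141 141 118 139 127
  103 105 110 111 111]
 [108 100 132 140 140 140 141 140 140 140 140 140 141 141 141 141 141 141
  141 141 137 107 109]
 [129 139 140 140 140 140 140 140 140 139 136 136 136 139 141 140 141 141
  140 140 140 140 132]
 [140 139 139 139 140 140 139 140 116  79  82  84  85  86 118 140 140 140
  140 140 140 140 140]
 [140 139 140 140 140 139 139  96  65 100 102 102 102 102 107 141 140 141
  140 140 140 140 140]
 [140 140 140 140 140 136  77  64  72 134 139 139 140 140 121 140 139 140
  139 140 140 139 139]
 [138 139 139 138 139 139  90  64  73 134 139 140 140 140 118 140 140 140
  139 139 140 140 139]
 [139 139 139 139 139 138  86  64  74 134 139 139 140 139 112 139 139 140
  140 139 139 140 140]
 [138 138 139 138 139 135  68  65  74 135 139 139 140 139 118 138 139 139
  139 139 139 139 139]
 [138 138 139 138 139 138  90  63  73 135 139 138 139 139 117 137 138 138
  138 138 138 138 138]
 [131 139 138 138 138 134  76  64  74 134 138 138 139 138 115 138 138 138
  138 138 138 138 135]
 [106  90 130 138 138 139  91  63  74 134 138 138 138 138 114 137 138 138
  138 138 134 111 107]
 [106 106 106 107  99 130 131  68  75 133 138 138 138 137 125 137 137 133
  119 109 107 107 106]
 [106 106 107 106 106 105 106 104 106 106 102 111 108 106 106 105 106 106
  106 107 109 118 153]
 [106 106 106 106 106 106 106 106 105 106 106 106 106 106  97 106 104 100
  139 103 103 167 177]]
[[-9.85773412e-01  1.68078839e-01]
 [ 1.68078775e-01  9.85773554e-01]
 [ 5.52466893e-04  7.10707077e-05]]
```

```bash
python3 -m crank '[[[0,0,30,0,1],[0,0,60,0,1],[0,0,90,0,1],[0,0,120,0,1],[0,0,140,0,1],[0,0,150,0,1],[0,0,159,0,1],[0,0,159,0,1],[0,0,159,0,1],[0,0,159,0,-1],[0,0,159,0,-1],[0,0,159,0,-1],[0,0,159,0,-1],[0,0,159,0,-1],[0,0,159,0,-1],[0,0,159,0,-1],[0,0,159,0,-1],[0,0,159,0,-1]]]' 40
```

```text
time: 3.4
ee_pos: [0.447, 0.2563, 0.0635]
eef_rot: [0.084, 0.996, 0.0, -0.0]
ft_force: [0.5, -0.1, 0.4]
width: 0.0228
grip_force: 0.0
```

Run:
```python
from h import *
# carrier geometry from the first top and scene views
c=load('top0');im=c['image'];H,S,V=cv2.split(cv2.cvtColor(im,cv2.COLOR_RGB2HSV))
print(H[205:238:3,408:440:2]);print(S[205:238:3,408:440:2])
for n,(x0,y0,x1,y1) in (('top0',(405,202,442,240)),('scene0',(240,145,275,172))):
    c=load(n);im=c['image'].astype(int)
    m=np.zeros(im.shape[:2],np.uint8); m[y0:y1,x0:x1]=((im[:,:,0]-im[:,:,2])>30)[y0:y1,x0:x1]
    ct=max(cv2.findContours(m,0,2)[0],key=cv2.contourArea); el=cv2.fitEllipse(ct); print(n,m.sum(),el,onz(c,*el[0],.105))
```

```text
[[75 75 83 70 70 70 70 75 75 80 70 70 68 75 80 75]
 [75 75 70 75 80 50 20 15 17 23 50 75 80 70 75 83]
 [75 80 70 20 10 10 10 11 11 10 10  9 40 70 80 72]
 [75 80 15 10  9 30 60 70 60 60 14 10 10 18 68 80]
 [75 30 10 10 45 68 80 30 30 90 70 20 10  9 60 75]
 [80 14 10 11 68 70 75 30 30 75 80 60 10 10 30 75]
 [80 15 10  9 70 80 45 45 60 68 80 60  9 10 23 75]
 [70 60 11 11 13 60 60 60 60 68 60 10 10 11 75 75]
 [75 68 50 10 11 10 12 20 18 11 11  9 11 60 70 78]
 [75 75 75 70 15 10 11 10 10  9 11 30 70 75 80 80]
 [75 68 70 75 70 70 80 70 70 70 75 70 72 75 75 78]]
[[ 10  10  10   7   7   8   8  10  10   8   7   7  10  10   7  10]
 [ 10  10   7  10   8   8  16  26  24  11   8  10   8   7  10  10]
 [ 10   8   8  16  77 129 114 104 113 125 125  62   8   7   7  12]
 [ 10   8  31 117  77  10   8   8   8   5  33 115 107  13  10   7]
 [ 10  10 110  77   5  10   8   5   5   6   8  15 115  83   5  10]
 [  8  29 131  39  10   8   6   5   4  11   8   8  62 114   8  10]
 [  8  21 124  52   8   8   7  11   4  10   8   3  76 112  10  10]
 [  8   5  76 120  32   5   7   8   6  10   8  39 130  50   5  10]
 [ 10  10   8  72 133  97  36  16  13  37  87 120  54   7   7  12]
 [ 10  10  10   8  15  59  99 112 112  93  52  10   7  10   7   7]
 [ 10  10   7  10   7   8   8   7   8   8  10   7  12  10  10  12]]
top0 169 ((422.7885437011719, 220.80274963378906), (22.963699340820312, 23.372617721557617), 89.89363098144531) [ 0.57527307 -0.09944204  0.105     ]
scene0 141 ((256.82159423828125, 158.75274658203125), (15.303869247436523, 22.17365074157715), 81.65319061279297) [ 0.575573   -0.09617242  0.105     ]
```

```bash
python3 -m crank '[[[0,0,0,0,-1],[0,0,0,0,-1],[0,0,0,0,-1],[0,0,0,0,-1],[0,0,-5,0,-1],[0,0,-15,0,-1],[0,0,-35,0,-1],[0,0,-65,0,-1],[0,0,-95,0,-1],[0,0,-125,0,-1],[0,0,-155,0,-1],[0,0,-170,0,-1],[0,0,-170,0,-1],[0,0,-170,0,-1]]]'
python3 - <<'E'
from h import *
c=load('top0');im=c['image']
# slot axis from dark pixels, weighted
V=cv2.cvtColor(im,cv2.COLOR_RGB2GRAY).astype(float)
w=np.clip(np.median(V[212:230,415:431])-V[211:231,414:432],0,None);w[w<25]=0
M=cv2.moments(w);u=M['m10']/M['m00']+414;v=M['m01']/M['m00']+211
th=.5*np.arctan2(2*M['mu11'],M['mu20']-M['mu02']);a=onz(c,u+8*np.cos(th),v+8*np.sin(th),.1);b=onz(c,u-8*np.cos(th),v-8*np.sin(th),.1)
d=a-b;print(u,v,onz(c,u,v,.1),np.degrees(np.arctan2(d[1],d[0])))
s=r.read_state();print(s['ee_pos'],s['ft_force'],s['width'],s['grip_force'],tooldelta([.5953,-.102,.2424]),np.degrees(np.arctan2(*rot(s['eef_rot'])[[1,0],0])))
E
```

```text
time: 4.8
ee_pos: [0.4468, 0.2561, 0.2333]
eef_rot: [0.085, 0.996, -0.0, -0.0]
ft_force: [-0.4, -0.4, -2.7]
width: 0.0117
grip_force: 40.0
422.42703862660943 220.97925608011445 [ 0.574987  -0.0993077  0.1      ] -9.648165703026333
[0.44679325 0.25608634 0.23328672] [-0.35712314 -0.38484293 -2.73611016] 0.011686023138532705 39.999959729611874 [-206.68505127 -327.96498309   -9.13200004] 170.30538595829526
```

The plug is held (11.7 mm wide, 40 N grip). I'm carrying it to a hover just past the port.

```bash
python3 -m crank '[[[-5,-8,-5,0,-1],[-20,-31,-9,0,-1],[-40,-63,-9,0,-1],[-60,-96,-9,0,-1],[-80,-128,-9,0,-1],[-100,-160,-9,0,-1],[-120,-192,-9,0,-1],[-140,-224,-9,0,-1],[-160,-256,-9,0,-1],[-180,-286,-9,0,-1],[-195,-310,-9,0,-1],[-204,-324,-9,0,-1],[-207,-328,-9,0,-1],[-207,-328,-9,0,-1],[-207,-328,-9,0,-1],[-207,-328,-9,0,-1]]]'
python3 - <<'E'
from h import *
c=shot('wrist','w2');im=c['image']; st=r.read_state()
h=np.array([.575,-.0985,.1]);u,v=map(int,proj(c,h));print(u,v,st['ee_pos'])
cv2.imwrite('pics/w2c.png',cv2.resize(im[max(0,v-100):v+100,u-130:u+130,::-1],None,fx=3,fy=3,interpolation=cv2.INTER_CUBIC))
E
```

```text
time: 6.4
ee_pos: [0.5957, -0.1006, 0.2425]
eef_rot: [0.084, 0.996, 0.0, -0.0]
ft_force: [-0.4, 0.3, -1.6]
width: 0.0118
grip_force: 40.0
319 168 [ 0.59571137 -0.10068313  0.24255239]
```

View pics/w2c.png

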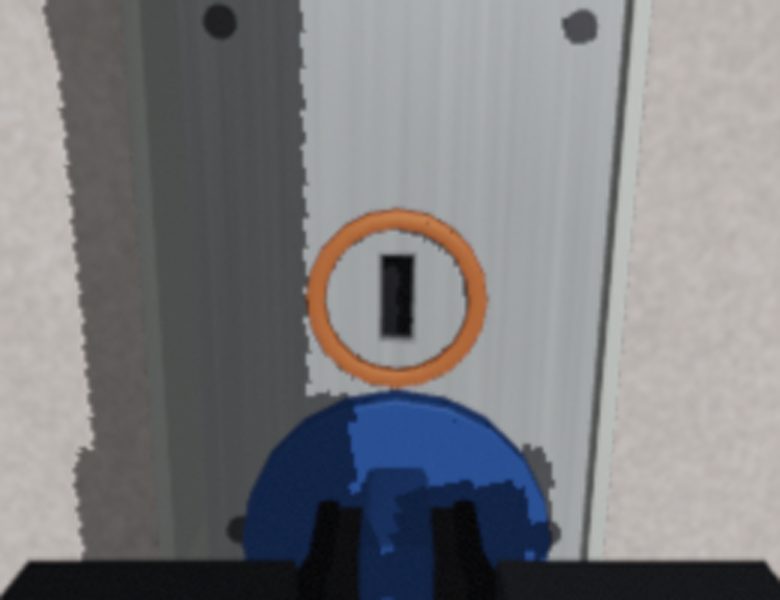

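The slot is at full-image (321,167), upright in the view and so parallel to the tool's x. The seal ring around it is clear, and the held flange arc is below it. I'm measuring the slot and the held flange in the same picture.

```bash
cat >> h.py <<'E'
def slot(c,guess=(.575,-.0985,.1)):
    im=c['image'];u0,v0=map(int,proj(c,guess));g=cv2.cvtColor(im,cv2.COLOR_RGB2GRAY)
    o=np.zeros_like(g);o[v0-24:v0+24,u0-14:u0+14]=1
    m=((g<75)&(o>0)).astype(np.uint8)
    ct=max(cv2.findContours(m,0,2)[0],key=cv2.contourArea);re=cv2.minAreaRect(ct.astype(np.float32))
    P=np.array([onz(c,*q,.1) for q in cv2.boxPoints(re)]);e=[P[1]-P[0],P[2]-P[1]];k=max(e,key=np.linalg.norm)
    o2=im.astype(int);m2=((o2[:,:,0]-o2[:,:,2])>30).astype(np.uint8);m2[:v0-45]=0;m2[v0+45:]=0;m2[:,:u0-45]=0;m2[:,u0+45:]=0
    el=cv2.fitEllipse(max(cv2.findContours(m2,0,2)[0],key=cv2.contourArea))
    print('slot',re,P.mean(0).round(4),[round(np.linalg.norm(x)*1000,1) for x in e],np.degrees(np.arctan2(k[1],k[0])),'ring',el,onz(c,*el[0],.105).round(4))
E
python3 - <<'E'
from h import *
from scipy.optimize import least_squares
c=load('w2');slot(c);st=r.read_state()
im=c['image'];H,S,V=cv2.split(cv2.cvtColor(im,cv2.COLOR_RGB2HSV))
m=((H>100)&(H<130)&(S>110)&(V>40));pts=[]
for u in range(272,372,3):
    col=np.where(m[190:255,u])[0]
    if len(col):pts.append((u,190+col[0]))
P=np.array([onz(c,u,v,st['ee_pos'][2]-.0055) for u,v in pts])
f=least_squares(lambda q:np.hypot(P[:,0]-q[0],P[:,1]-q[1])-.031,[.5957,-.1007],loss='soft_l1',f_scale=.0005);print(len(P),f.x,np.abs(f.fun).max(),tooldelta([*f.x,.237]))
E
```

```text
slot ((321.0, 166.0), (26.0, 10.0), 90.0) [ 0.5731 -0.0971  0.1   ] [np.float64(9.8), np.float64(26.3)] -9.257713285128407 ring ((320.83612060546875, 167.02230834960938), (58.88278579711914, 59.576351165771484), 93.08232879638672) [ 0.5729 -0.0972  0.105 ]
34 [ 0.59503508 -0.10126744] 0.0010992232579764387 [ 0.56853619 -0.69224033  5.55206122]
```

```bash
python3 -m crank '[[[-8,0,20,0,-1],[-18,0,45,0,-1],[-26,0,70,0,-1],[-28,0,86,0,-1],[-28,0,92,0,-1],[-28,0,92,0,-1],[-28,0,92,0,-1],[-28,0,92,0,-1]]]'
python3 - <<'E'
from h import *
c=shot('wrist','w3');im=c['image']; st=r.read_state()
h=np.array([.573,-.0972,.1]);u,v=map(int,proj(c,h));print(u,v,st['ee_pos'])
try: slot(c,h)
except Exception as e: print(e)
y0=max(0,v-70);cv2.imwrite('pics/w3c.png',cv2.resize(im[y0:y0+200,u-130:u+130,::-1],None,fx=3,fy=3,interpolation=cv2.INTER_CUBIC));print(y0,u-130)
E
```

```text
time: 7.25
ee_pos: [0.6239, -0.1067, 0.1519]
eef_rot: [0.084, 0.996, 0.0, 0.001]
ft_force: [0.2, -0.1, -1.9]
width: 0.0118
grip_force: 40.0
322 150 [ 0.62389807 -0.10663469  0.15178157]
slot ((323.0, 151.0), (40.0, 14.0), 90.0) [ 0.5735 -0.0971  0.1   ] [np.float64(9.4), np.float64(27.5)] -9.131165890588138 ring ((322.8631591796875, 151.36468505859375), (86.63917541503906, 86.93414306640625), 6.304438591003418) [ 0.5727 -0.0971  0.105 ]
80 192
```

View pics/w3c.png

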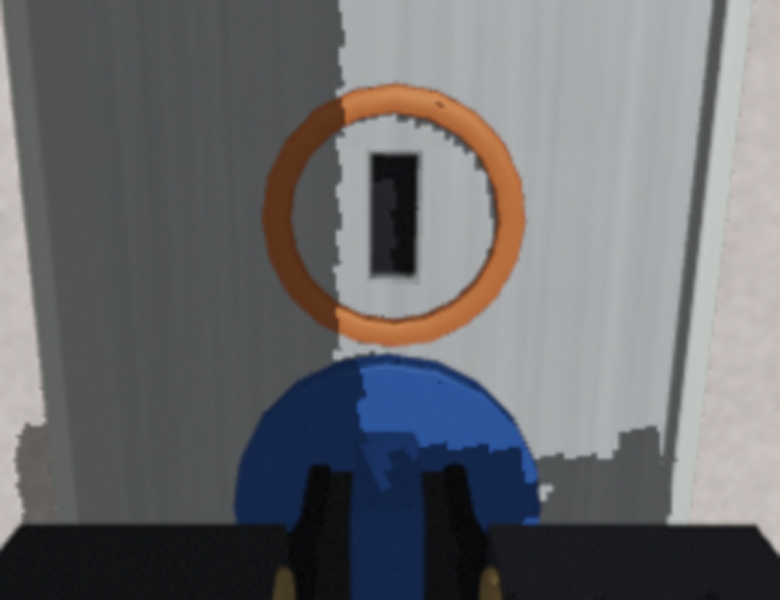

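The slot is at about (323,151), ring Ø 87 px. The flange arc sits below it, at rows 199–250. From here I get the plug-to-slot offset in tool axes.

Run:
```python
from h import *
from scipy.optimize import least_squares
c=load('w3');st=r.read_state()
im=c['image'];H,S,V=cv2.split(cv2.cvtColor(im,cv2.COLOR_RGB2HSV))
m=((H>100)&(H<130)&(S>110)&(V>40));pts=[]
for u in range(274,370,3):
    col=np.where(m[190:250,u])[0]
    if len(col):pts.append((u,190+col[0]))
P=np.array([onz(c,u,v,st['ee_pos'][2]-.0055) for u,v in pts])
f=least_squares(lambda q:np.hypot(P[:,0]-q[0],P[:,1]-q[1])-.031,st['ee_pos'][:2],loss='soft_l1',f_scale=.0003);print(len(P),f.x,np.abs(f.fun).max())
T=tooldelta([*f.x,.15]);print(T)
for q in((.5734,-.0971,.1),(.5727,-.0971,.105)):print(tooldelta(q)-T,tooldelta(q))
Rt=rot(st['eef_rot']);print(np.degrees(np.arctan2(Rt[1,0],Rt[0,0])),Rt[:,2])
# rim walls for carrier yaw/centre, fin edge angle
```

```text
32 [ 0.62330516 -0.10737149] 0.0010969890587573632
[ 0.4636805  -0.82702239  1.78029568]
[51.01320183  1.69879302 49.90787096] [51.47688233  0.87177063 51.68816663]
[51.69408768  1.583567   44.90655939] [52.15776817  0.75654461 46.68685506]
170.30965556351447 [ 1.88653387e-03  2.05301573e-04 -9.99998199e-01]
```

```bash
python3 -m crank '[[[5,0,0,0,-1],[15,0,0,0,-1],[30,1,0,0,-1],[43,1.6,0,0,-1],[49,1.6,0,0,-1],[51,1.6,0,0,-1],[51,1.6,0,0,-1],[51,1.6,3,0,-1],[51,1.6,7,0,-1],[51,1.6,12,0,-1],[51,1.6,16,0,-1],[51,1.6,18,0,-1],[51,1.6,18,0,-1],[51,1.6,18,0,-1],[51,1.6,18,0,-1]]]'
python3 - <<'E'
from h import *
st=r.read_state();print(st['ee_pos'],st['ft_force'],st['torque'],np.degrees(np.arctan2(*rot(st['eef_rot'])[[1,0],0])))
# target: TCP shift 51,1.6 from w3 pose
E
```

```text
time: 8.8
ee_pos: [0.5736, -0.0965, 0.1327]
eef_rot: [0.085, 0.996, 0.0, 0.0]
ft_force: [0.6, 0.4, -2.5]
width: 0.0116
grip_force: 40.0
[ 0.57359065 -0.09646037  0.13274718] [ 0.59893194  0.43588094 -2.47365951] [-0.00757407  0.01566941  0.0201536 ] 170.30520253983724
```

```bash
python3 -m crank '[[[0,0,1,0,-1],[0,0,2,0,-1],[0,0,3,0,-1],[0,0,4,0,-1],[0,0,5,0,-1],[0,0,5,0,-1],[0,0,5,0,-1]]]'
```

```text
time: 9.5
ee_pos: [0.5734, -0.0965, 0.1275]
eef_rot: [0.085, 0.996, 0.0, -0.0]
ft_force: [0.6, 0.3, -2.2]
width: 0.0118
grip_force: 40.0
```

```bash
python3 -m crank '[[[0,0,0.7,0,-1],[0,0,1.4,0,-1],[0,0,2,0,-1],[0,0,2,0,-1]]]'
```

```text
time: 9.9
ee_pos: [0.5734, -0.0964, 0.1254]
eef_rot: [0.084, 0.996, 0.0, -0.0]
ft_force: [0.1, 0.3, -2.9]
width: 0.012
grip_force: 40.0
```

```bash
python3 -m crank '[[[0,0,0.7,0,-1],[0,0,1.4,0,-1],[0,0,2,0,-1],[0,0,2,0,-1]]]'
```

```text
time: 10.3
ee_pos: [0.5734, -0.0964, 0.1234]
eef_rot: [0.084, 0.996, 0.0, -0.0]
ft_force: [1.1, -0.2, -2.3]
width: 0.0117
grip_force: 40.0
```

```bash
python3 -m crank '[[[0,0,0.7,0,-1],[0,0,1.4,0,-1],[0,0,2,0,-1],[0,0,2,0,-1]]]'
```

```text
time: 10.7
ee_pos: [0.5734, -0.0964, 0.1214]
eef_rot: [0.084, 0.996, 0.0, -0.0]
ft_force: [0.5, -0.2, -1.8]
width: 0.0117
grip_force: 40.0
```

```bash
python3 -m crank '[[[0,0,1,0,-1],[0,0,2,0,-1],[0,0,3,0,-1],[0,0,4,0,-1],[0,0,4,0,-1],[0,0,4,0,-1]]]'
```

```text
time: 11.3
ee_pos: [0.5735, -0.0964, 0.1179]
eef_rot: [0.085, 0.996, 0.0, 0.0]
ft_force: [-3.2, 0.5, 5.1]
width: 0.0118
grip_force: 40.0
```

```bash
python3 -m crank '[[[0,0,0.7,0,-1],[0,0,1.4,0,-1],[0,0,2,0,-1],[0,0,2,0,-1],[0,0,2,0,-1]]]'
```

```text
time: 11.8
ee_pos: [0.5735, -0.0964, 0.1161]
eef_rot: [0.085, 0.996, 0.0, 0.0]
ft_force: [-4.2, 0.6, 7.6]
width: 0.0117
grip_force: 40.0
```

```bash
python3 -m crank '[[[0,0,0.5,0,-1],[0,0,1.2,0,-1],[0,0,1.2,0,-1],[0,0,1.2,0,-1]]]'; python3 -c "
from h import *
print(r.read_state()['joint_positions'])"
```

```text
time: 12.2
ee_pos: [0.5736, -0.0964, 0.1151]
eef_rot: [0.085, 0.996, 0.0, 0.0]
ft_force: [-4.1, 2.1, 10.3]
width: 0.0118
grip_force: 40.0
[-0.33512365  0.34397775  0.51292278  1.73501612 -0.18627537  1.11067189
  1.63742652]
```

```bash
python3 -m crank '[[[0,0,0,3,-1],[0,0,0,6,-1],[0,0,0,6,-1]]]'; python3 -c "
from h import *
s=r.read_state();print(s['joint_positions'],s['torque'])"
```

```text
time: 12.5
ee_pos: [0.5743, -0.0965, 0.1154]
eef_rot: [0.137, 0.991, 0.0, 0.001]
ft_force: [-1.4, 1.2, 8.8]
width: 0.011
grip_force: 40.0
[-0.34971102  0.34641124  0.53109298  1.73503639 -0.19367041  1.11016861
  1.53686763] [0.10344989 0.4366668  0.10336992]
```

```bash
python3 -m crank '[[[0,0,0.5,4,-1],[0,0,0.5,10,-1],[0,0,0.5,16,-1],[0,0,0.5,22,-1],[0,0,0.5,28,-1],[0,0,0.5,34,-1],[0,0,0.5,34,-1]]]'; python3 -c "
from h import *
s=r.read_state();print(s['torque'],np.degrees(np.arctan2(*rot(s['eef_rot'])[[1,0],0])))"
```

```text
time: 13.2
ee_pos: [0.5749, -0.0965, 0.1151]
eef_rot: [0.422, 0.907, 0.001, 0.002]
ft_force: [-0.3, 0.8, 8.5]
width: 0.0119
grip_force: 40.0
[-0.03517731  0.08328364  0.01984963] 130.11052588905847
```

```bash
python3 -m crank '[[[0,0,0,6,-1],[0,0,0,12,-1],[0,0,0,18,-1],[0,0,0,24,-1],[0,0,0,30,-1],[0,0,0,36,-1],[0,0,0,42,-1],[0,0,0,46,-1],[0,0,0,46,-1],[0,0,0,46,-1]]]'; python3 -c "
from h import *
s=r.read_state();print(s['torque'],np.degrees(np.arctan2(*rot(s['eef_rot'])[[1,0],0])))"
```

```text
time: 14.2
ee_pos: [0.5749, -0.0965, 0.1151]
eef_rot: [0.741, 0.671, 0.001, 0.001]
ft_force: [1.1, 0.1, 9.0]
width: 0.0117
grip_force: 40.0
[-0.08582258  0.09021257 -0.02632076] 84.31664011717956
```

86° turned, no stop felt yet. Going on in small increments.

```bash
python3 -m crank '[[[0,0,0,2,-1],[0,0,0,4,-1],[0,0,0,5,-1],[0,0,0,5,-1],[0,0,0,5,-1]]]'; python3 -c "
from h import *
s=r.read_state();print(s['torque'],s['ft_force'],np.degrees(np.arctan2(*rot(s['eef_rot'])[[1,0],0])))"
```

```text
time: 14.7
ee_pos: [0.5749, -0.0966, 0.1152]
eef_rot: [0.77, 0.638, 0.001, 0.001]
ft_force: [0.1, 0.2, 9.1]
width: 0.0113
grip_force: 40.0
[-0.06830434  0.12763267  0.11698006] [0.14019021 0.16822735 9.06036007] 79.328217982447
```

```bash
python3 -m crank '[[[0,0,0,1,-1],[0,0,0,2,-1],[0,0,0,2,-1]]]'; python3 -c "
from h import *
s=r.read_state();print(s['torque'],s['ft_force'],np.degrees(np.arctan2(*rot(s['eef_rot'])[[1,0],0])))
c=shot('wrist','w4')"
```

```text
time: 15.0
ee_pos: [0.575, -0.0966, 0.1152]
eef_rot: [0.781, 0.625, 0.001, 0.001]
ft_force: [0.4, -0.1, 8.3]
width: 0.0115
grip_force: 40.0
[-0.06060176  0.04436162  0.16586996] [ 0.40852093 -0.07136547  8.34393108] 77.29919419844185
```

View pics/w4.png

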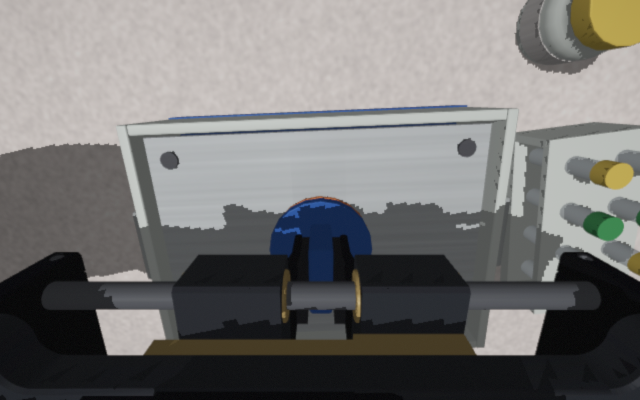

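The flange sits in the port at about (322,240), over the seal, and the bystanders are untouched. Easing off, releasing and lifting.

```bash
python3 -m crank '[[[0,0,-0.7,0,-1],[0,0,-1.2,0,-1],[0,0,-1.2,0,0.3],[0,0,-1.2,0,0.3],[0,0,-1.2,0,0.3],[0,0,-1.2,0,0.3],[0,0,-1.2,0,0.3],[0,0,-1.2,0,0.3],[0,0,-10,0,0.3],[0,0,-30,0,0.3],[0,0,-60,0,0.3],[0,0,-90,0,0.3],[-20,0,-110,0,0.3],[-20,0,-110,0,0.3],[-20,0,-110,0,0.3],[-20,0,-110,0,0.3]]]'
python3 - <<'E'
from h import *
c=shot('wrist','w5');u,v=map(int,proj(c,(.575,-.0966,.11)));print(u,v)
im=c['image'];y0=max(0,v-100);x0=max(0,u-130);cv2.imwrite('pics/w5c.png',cv2.resize(im[y0:y0+200,x0:x0+260,::-1],None,fx=3,fy=3))
E
```

```text
time: 16.65
ee_pos: [0.5688, -0.115, 0.2229]
eef_rot: [0.781, 0.625, -0.0, -0.001]
ft_force: [-0.4, -0.2, -0.3]
width: 0.0563
grip_force: 0.0
323 174
```

View pics/w5c.png

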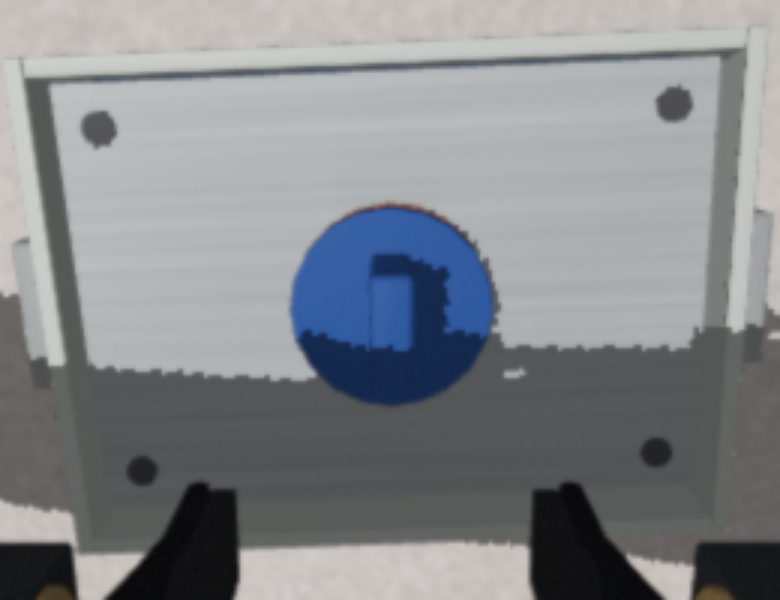

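The plug sits level on the seal. Its fin is square to the slot (crop (392,305)), and the gripper is clear.

```bash
python3 -c "
from h import *
print(r.close_job())"
```

```text
the job is handed in; nothing more can be done
None
```

I locked the blue plug in the carrier's port, turned about 93° clockwise with the seal pressed, then released it and handed the job in at about 17 s of the 61 s. The last picture showed it level and square to the slot, but the hand-in call gave no verdict.

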